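# Set the length gauge against its marked stop

## Robot

A 6-joint arm with a two-finger parallel gripper is mounted at the origin on a cart in front of the work surface, level with it; the furniture and walls round the work are solid. World frame = base frame: x ahead of the robot, y to its left, z up, the work surface at z = 0. Lengths are in m, angles in rad, forces in N, time in s.
With the tool pointing down it reaches from about 0.3 to 0.85 m from the base axis. Payload 5.4 kg.
Tool frame: the origin (TCP) lies on the centre line of the jaws, within the pads' length; the fingertips stand 8 mm ahead of it and the grasp point (between the pads) lies 11 mm behind it; z points along the fingers, y is the line along which they close (so a half turn about z gives the same grasp; the last joint's range is limited). The gripper opens to 85 mm and grips with 20 to 120 N. Pads are 22 mm wide; open, the fingers measure 114 mm over their backs; the gripper's body (76 mm by 85 mm) begins 54 mm behind the grasp point. The pads swing forward as they close: fully open they stand 13 mm farther back than shut.
Start: joints at [-1.397, 0.158, 1.597, -0, 1.386, -0.21], TCP at [0.215, -0.533, 0.239] pointing down, gripper open.
Joint ranges: [-2.91, 2.91], [-0.94, 2.29], [0.18, 2.7], [-1.29, 4.43], [0.17, 2.64], [-3, 3]. Speed limits (rad/s): [2.57, 2.57, 3.14, 3.14, 3.14, 3.14].

## Interface

Orientations are given as a unit quaternion [x, y, z, w].
In Python, from bench import telemetry, viewer, robot gives the robot as it stands. The module is installed in compiled form; this text tells all that it offers.
- The arm moves only by the shell command python3 -m jog 'ROWS' [OPENING]. ROWS is a JSON object of lists of equal length, an entry for each row: "travel": the shift along the tool's x, y, z in units of 0.4 m (1.0 is 0.4 m), a list of three; "delta_rot": the turn, a rotation vector about the tool's x, y, z in units of pi/4 rad (1.0 is pi/4 rad), a list of three. In form: {"travel": [[dx, dy, dz], ...], "delta_rot": [[rx, ry, rz], ...]}. A call has 1 to 20 rows; each row is the pose to reach, as a shift and turn from the pose commanded when the call began, along the tool's axes at that moment; what a row does not reach only later rows make up. A row lasts 1/10 s, in which the tool goes at most 50 mm and 8.59 degrees, less where a joint would pass 70% of its speed; a pose out of reach is approached as far as the arm can. A call with a number of a shift or a turn outside -1 to 1 is refused whole. A call with a gripper value outside its range is refused whole. OPENING is the opening, from 0 (shut) to 1 (fully open), set as the call begins (- or left out, the last holds). The fingers move at their own pace and stop on an object; the grip force is fixed at half the most. Time passes only in rows, so rows that repeat a pose let the fingers close. It gives the time, the measured TCP pose, the force, the opening and the grip force at its end, in the units of the state.
- telemetry.get_state(): the state, without advancing time (a new reading comes with each control period).
- viewer.capture(name): name is "scene" or "top" or "wrist"; returns the picture (400x640x3 uint8, blue, green, red); there is no depth.
- viewer.camera_model(name): a dict with "camera_matrix" (3x3 intrinsics, pixels), "rvec" (rotation vector, rad) and "tvec" (3), from world to camera coordinates, as OpenCV has them; the wrist camera has in their place "tool_from_camera" (4x4, takes a point from camera to tool coordinates, whose origin is the TCP and whose axes are the flange's). Camera axes: x right, y down, z forward; pixel columns grow to the right and rows downward; lengths in m; the calibration is good to about 2 mm. The wrist camera is an equidistant fisheye: a pixel r from the principal point sees the ray r / f radians off the axis. A picture is of the moment at which its call begins: read the wrist's pose just before it. camera_model takes no time and is no camera call.
- robot.finish_job(): hands the job in; it is judged then, once.
The state is a dict: "time_s": time; "joint_pos": joint angles; "qd": joint speeds; "joint_efforts": joint torques, N m; "tcp_pos": TCP position; "ee_rot": TCP orientation; "wrist_force": force on the tool from outside, world axes, zero at the start; "moment": the same for the moment, N m; "gripper_width": finger opening in m; "grip_force": force on a finger pad.
Only numpy, scipy, OpenCV 4.12 (cv2) and the standard library are available. Lean on these libraries where they do the work, as an engineer would, in place of code of your own. Each camera call takes 0.05 s, during which the arm holds its last target. There are 200 camera calls.

## Task

Set the length gauge on the bench for the next spindle: press down the black pad in the middle of its sliding head to free the brake and, keeping it pressed, push the head along the rail until it is right up against the stop with the upright post; then let the pad come up so that the brake holds the head there. Use only the fingertips: do not drag the head with its brake on, and do not pick up or shift the loose things lying around the gauge.

Things in the scene. Friction and masses are not known exactly. Their poses are not given: they have to be found in the camera images.
- gauge: The length gauge, fixed to the bench: a wooden board 130 x 430 mm, 18 mm thick, with an aluminium rail (44 mm wide, 400 mm long, top 32 mm above the bench) along its middle. Origin on the bench under the board's centre; its y axis runs along the rail, z up.
- head_foot (a point): On the rail's centre line under the sliding head's middle, 18 mm above the bench. The head is a grey saddle 80 mm square that slides only along the rail, both ways. At each end along the rail it has an upright shoulder 8 mm thick over its whole width, top 63 mm above the bench; 64 mm are free between them, open to the sides. Sliding takes about 1 N with the brake off; the brake holds about 25 N.
- pad_top (a point): Centre of the top of the black brake pad in the middle of the head, 52 mm above the bench when up; moves with it. Pad: 56 mm across the rail, 58 mm along it, between the shoulders. Pressed straight down against a spring (6 N, rising to 7 N at its full 6 mm); over 1 mm down frees the brake. A pressing fingertip carries the head along by friction or against a shoulder.
- pad (a joint): How far the pad is pressed down, in m: 0 up (brake on), 0.006 fully down. Let go, it springs up.
- head (a joint): Position of the head along the rail in m: 0 at the middle of the gauge, growing along the gauge's y axis.
- stop_post_foot (a point): The marked stop: aluminium block fixed over the rail near one end of it (either end), 36 mm along the rail, 64 mm across, top 44 mm above the bench, with a round upright post (15 mm thick head) in its middle up to 82 mm above the bench. Point on the rail's centre line under the block's middle, 18 mm above the bench; 58 mm from head_foot when the head touches it.
- stop_flat_foot (a point): The other stop, near the other end of the rail: the same block without a post (two low screw heads only). Same point.
- blank: Loose squared wooden blank 100 x 34 x 34 mm lying in front of the gauge (bystander); origin under its centre.
- finial: Loose turned walnut finial 119 mm long, 35 mm thick, lying behind the gauge (bystander); origin under its centre.
- sand_block: Loose sanding block 52 x 98 x 24 mm behind the gauge (bystander); origin under its centre.
- hex_key: Loose hex key 93 x 29 x 6 mm lying in front of the gauge (bystander); origin under its centre.

How it is judged:
On the way, in this order (a step that is already met when the one before it is completed fails the run):
1. the pad is pressed down while the head is still near where it started (value of joint pad above 0.0015 m and distance of head_foot from where it was at the start of the episode below 0.015 m), for 0.1 s.
2. with the pad down the head is up against the stop with the post (value of joint pad above 0.001 m and horizontal distance between head_foot and stop_post_foot below 0.061 m), for 0.1 s.
At the end, for the whole second after the job is handed in: The head stands still against the stop with the post (within 3 mm of touching) and its pad is up (less than 1 mm down), so that the brake holds (horizontal distance between head_foot and stop_post_foot below 0.061 m and value of joint pad below 0.001 m and velocity of joint head between -0.005 and 0.005 m/s).
It fails at once if the head is dragged along with its brake on (value of joint pad below 0.0005 m and (velocity of joint head above 0.008 m/s or velocity of joint head below -0.008 m/s)).
It fails at once if a loose thing beside the gauge is shifted or lifted (more than 15 mm) (distance of any of blank, finial, sand_block, hex_key from where it was at the start of the episode above 0.015 m).
It also fails if it takes over 35 s, if anything falls off the work surface, if the arm or the gripper's body presses on something with over 40 N, if the wrist force passes 120 N, or if a joint passes its speed limit or range.

## Working session

There is one attempt and no reset: what is moved stays moved. The work goes in short steps, Python scripts to look and compute and a shell command to move; the robot and the scene stay as the last step left them, time stands still between calls to the robot, and variables do not carry over. Pictures are saved under pics/ and viewed, at most 10 in all, crops included, and the job is handed in when it is done.

```bash
mkdir -p pics
python3 - <<'E'
from bench import telemetry, viewer
import cv2,numpy as np
for n in("top","scene"):
    cv2.imwrite(f"pics/{n}0.png",viewer.capture(n)); m=viewer.camera_model(n)
    R=cv2.Rodrigues(np.array(m["rvec"],float))[0]; print(n,np.round(m["camera_matrix"],1).tolist(),(-R.T@np.array(m["tvec"]).ravel()).round(3))
s=telemetry.get_state();print(s["time_s"],s["tcp_pos"],s["ee_rot"],s["wrist_force"])
E
```

```text
top [[455.3, 0.0, 321.8], [0.0, 455.3, 198.7], [0.0, 0.0, 1.0]] [0.463 0.042 0.997]
scene [[452.9, 0.0, 322.4], [0.0, 452.9, 201.1], [0.0, 0.0, 1.0]] [0.238 0.561 0.735]
0.1 [ 0.21517014 -0.53264421  0.23836899] [ 9.81645102e-01  1.90714723e-01  1.15876700e-05 -8.87665730e-04] [-0.21962755  0.58256186 -0.43749827]
```

View pics/top0.png

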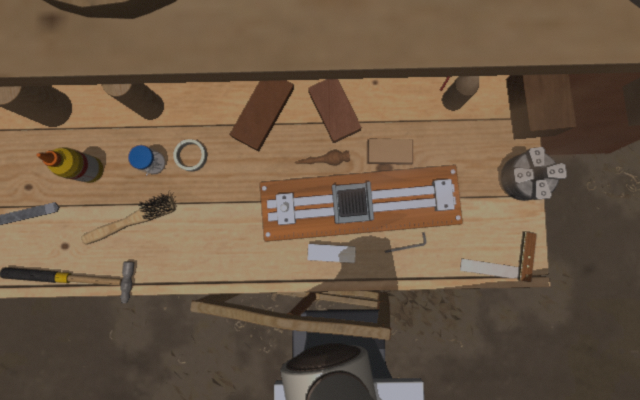

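View pics/scene0.png

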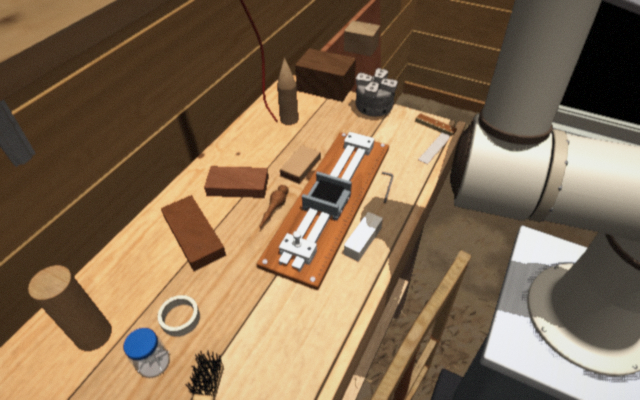

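The post stop is on the left at about (285,208), which is +y. The head is at (353,202) with its dark pad, and the flat stop is at (444,195). The finial and sanding block lie behind the gauge, the blank and hex key in front.

```bash
cat > h.py <<'E'
from bench import telemetry, viewer
import cv2,numpy as np
from scipy.spatial.transform import Rotation as Ro
def ray(n,uv,z):
    m=viewer.camera_model(n);K=np.array(m["camera_matrix"]);R=cv2.Rodrigues(np.array(m["rvec"],float))[0]
    c=-R.T@np.array(m["tvec"]).ravel();d=R.T@np.linalg.inv(K)@np.array([*uv,1.]);return c+d*(z-c[2])/d[2]
def wray(uv,z,st):
    m=viewer.camera_model("wrist");K=np.array(m["camera_matrix"]);T=np.array(m["tool_from_camera"])
    a=np.array([(uv[0]-K[0,2])/K[0,0],(uv[1]-K[1,2])/K[1,1]]);t=np.linalg.norm(a)
    d=np.array([*(a/t*np.sin(t)),np.cos(t)]);R=Ro.from_quat(st["ee_rot"]).as_matrix()
    c=np.array(st["tcp_pos"])+R@T[:3,3];d=R@T[:3,:3]@d;return c+d*(z-c[2])/d[2]
E
python3 - <<'E'
from h import *
im=cv2.imread("pics/top0.png");hsv=cv2.cvtColor(im,cv2.COLOR_BGR2HSV)
def big(mask,box):
    m=np.zeros_like(mask);x0,y0,x1,y1=box;m[y0:y1,x0:x1]=mask[y0:y1,x0:x1]
    c=max(cv2.findContours(m,0,2)[0],key=cv2.contourArea);return cv2.minAreaRect(c)
pad=big((hsv[...,2]<60).astype('uint8'),(330,180,378,226));print(pad)
w=((hsv[...,1]<60)&(hsv[...,2]>150)).astype('uint8')
a=ray("top",(285.5,208),.044);b=ray("top",(444.5,195),.044);p=ray("top",pad[0],.052);h=ray("top",(353,202.5),.06)
u=(a-b)/np.linalg.norm(a-b);print(a,b,p,h,np.degrees(np.arctan2(u[1],u[0])),"to go",(a-p)@u-.058)
s=telemetry.get_state();R=Ro.from_quat(s["ee_rot"]).as_matrix();print(R.round(3))
t=p.copy();t[2]=.18;print("travel",(R.T@(t-s["tcp_pos"])/.4).round(3))
E
```

```text
((351.9965515136719, 203.4586181640625), (23.335783004760742, 27.32196617126465), 85.2363510131836)
[0.52182516 0.12472962 0.044     ] [ 0.54177235 -0.20938044  0.044     ] [ 0.527735   -0.01450531  0.052     ] [ 0.5291193  -0.01614631  0.06      ] 93.41664138284987 to go 0.08133964638054286
[[ 0.927  0.374 -0.   ]
 [ 0.374 -0.927  0.002]
 [ 0.    -0.002 -1.   ]]
travel [ 1.21  -0.908  0.148]
```

```bash
python3 -m jog '{"travel":[[0.1,-0.07,0],[0.2,-0.15,0],[0.3,-0.22,0],[0.4,-0.3,0],[0.5,-0.37,0],[0.6,-0.45,0],[0.7,-0.52,0.02],[0.8,-0.6,0.04],[0.9,-0.67,0.06],[1,-0.75,0.08],[1,-0.75,0.08],[1,-0.75,0.08],[1,-0.75,0.08]],"delta_rot":[[0,0,0],[0,0,0],[0,0,0],[0,0,0.1],[0,0,0.2],[0,0,0.3],[0,0,0.4],[0,0,0.4],[0,0,0.4],[0,0,0.4],[0,0,0.4],[0,0,0.4],[0,0,0.4]]}' 0
python3 - <<'E'
from h import *
s=telemetry.get_state();R=Ro.from_quat(s["ee_rot"]).as_matrix();print(R.round(3),s["tcp_pos"])
print("travel",(R.T@(np.array([.527,-.0145,.18])-s["tcp_pos"])/.4).round(3))
E
```

```text
time_s: 1.4
tcp_pos: [0.4735, -0.106, 0.2073]
ee_rot: [0.999, 0.035, -0.0, 0.0]
wrist_force: [-0.2, 0.1, 0.0]
gripper_width: 0.0
grip_force: 0.0
[[ 0.998  0.069 -0.   ]
 [ 0.069 -0.998 -0.   ]
 [-0.     0.    -1.   ]] [ 0.47353201 -0.10595444  0.2072775 ]
travel [ 0.149 -0.219  0.068]
```

```bash
python3 -m jog '{"travel":[[0.05,-0.07,0],[0.1,-0.15,0.03],[0.15,-0.22,0.06],[0.15,-0.22,0.07],[0.15,-0.22,0.07],[0.15,-0.22,0.07]],"delta_rot":[[0,0,0],[0,0,0],[0,0,0],[0,0,0],[0,0,0],[0,0,0]]}'
python3 - <<'E'
from h import *
s=telemetry.get_state();print(s["tcp_pos"],s["wrist_force"]);cv2.imwrite("pics/w1.png",viewer.capture("wrist"))
m=viewer.camera_model("wrist");print(m["camera_matrix"],m["tool_from_camera"])
E
```

```text
time_s: 2.0
tcp_pos: [0.5274, -0.0149, 0.1797]
ee_rot: [0.999, 0.034, 0.0, 0.0]
wrist_force: [0.6, -0.3, 0.5]
gripper_width: 0.0
grip_force: 0.0
[ 0.52742547 -0.01493448  0.17971262] [ 0.61524813 -0.27347441  0.5020099 ]
[[309.70691629   0.         313.68240845]
 [  0.         309.70691629 200.19050609]
 [  0.           0.           1.        ]] [[ 8.23632148e-04 -9.66085554e-01 -2.58220884e-01  6.46053130e-02]
 [ 9.99999558e-01  6.78618773e-04  6.50714179e-04  2.01039309e-04]
 [-4.53412028e-04 -2.58221306e-01  9.66085685e-01 -1.34097798e-01]
 [ 0.00000000e+00  0.00000000e+00  0.00000000e+00  1.00000000e+00]]
```

View pics/w1.png

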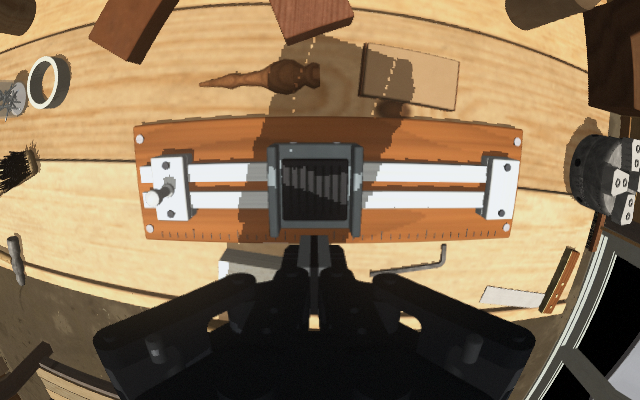

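The wrist view shows the pad between the shoulders at columns 281–350, rows 158–221. The post block is at columns 151–189 and the flat stop at 486–519.

Run:
```python
from h import *
s=telemetry.get_state();R=Ro.from_quat(s["ee_rot"]).as_matrix();f=lambda l,z:np.mean([wray(q,z,s) for q in l],0)
p=f([(281,158),(350,158),(349,221),(281,221)],.052)
sh=f([(278,146),(353,146),(353,236),(278,236)],.063)
a=f([(151,157),(185,156),(189,219),(153,221)],.044);b=f([(486,158),(515,158),(519,219),(487,221)],.044)
u=(a-b)/np.linalg.norm(a-b);print(p,sh,a,b,np.degrees(np.arctan2(u[1],u[0])),(a-p)@u-.058)
for q in(p,a,b):print((R.T@(q-s["tcp_pos"])/.4).round(3))
```

```text
[ 0.53131967 -0.01648641  0.052     ] [ 0.5318923  -0.01660754  0.063     ] [0.52179431 0.12459614 0.044     ] [ 0.54421999 -0.20867542  0.044     ] 93.84960137785086 0.08340374321563446
[0.009 0.004 0.32 ]
[ 0.009 -0.349  0.34 ]
[0.009 0.486 0.34 ]
```

```bash
python3 -m jog '{"travel":[[0.009,0.004,0.08],[0.009,0.004,0.16],[0.009,0.004,0.22],[0.009,0.004,0.25],[0.009,0.004,0.27],[0.009,0.004,0.28],[0.009,0.004,0.285],[0.009,0.004,0.285],[0.009,0.004,0.285]],"delta_rot":[[0,0,0],[0,0,0],[0,0,0],[0,0,0],[0,0,0],[0,0,0],[0,0,0],[0,0,0],[0,0,0]]}'
```

```text
time_s: 2.95
tcp_pos: [0.532, -0.0147, 0.0662]
ee_rot: [0.999, 0.035, 0.001, 0.0]
wrist_force: [-0.3, -0.3, 0.5]
gripper_width: 0.0001
grip_force: 0.0
```

```bash
python3 -m jog '{"travel":[[0,0,0.005],[0,0,0.01],[0,0,0.015],[0,0,0.02],[0,0,0.025],[0,0,0.025],[0,0,0.025]],"delta_rot":[[0,0,0],[0,0,0],[0,0,0],[0,0,0],[0,0,0],[0,0,0],[0,0,0]]}'
```

```text
time_s: 3.65
tcp_pos: [0.5314, -0.0146, 0.0557]
ee_rot: [0.999, 0.035, -0.0, -0.0]
wrist_force: [-1.9, -0.3, 5.9]
gripper_width: 0.0
grip_force: 2.8
```

```bash
python3 -m jog '{"travel":[[0,0,0.002],[0,0,0.003],[0,0,0.003],[0,0,0.003]],"delta_rot":[[0,0,0],[0,0,0],[0,0,0],[0,0,0]]}'
```

```text
time_s: 4.05
tcp_pos: [0.5314, -0.0146, 0.0546]
ee_rot: [0.999, 0.035, 0.0, 0.0]
wrist_force: [-3.1, 1.0, 5.7]
gripper_width: -0.0003
grip_force: 2.9
```

```bash
python3 -m jog '{"travel":[[0,0,0.002],[0,0,0.003],[0,0,0.003],[0,0,0.003]],"delta_rot":[[0,0,0],[0,0,0],[0,0,0],[0,0,0]]}'
```

```text
time_s: 4.45
tcp_pos: [0.5315, -0.0146, 0.0538]
ee_rot: [0.999, 0.035, -0.0, 0.0]
wrist_force: [-3.5, 0.4, 9.2]
gripper_width: -0.0
grip_force: 4.4
```

```bash
python3 -m jog '{"travel":[[0,0,-0.002],[0,-0.005,-0.002],[0,-0.015,-0.002],[0,-0.03,-0.002],[0,-0.045,-0.002],[0,-0.06,-0.002],[0,-0.075,-0.002],[0,-0.09,-0.002],[0,-0.105,-0.002],[0,-0.12,-0.002],[0,-0.135,-0.002],[0,-0.15,-0.002],[0,-0.165,-0.002],[0,-0.175,-0.002],[0,-0.185,-0.002],[0,-0.19,-0.002],[0,-0.19,-0.002]],"delta_rot":[[0,0,0],[0,0,0],[0,0,0],[0,0,0],[0,0,0],[0,0,0],[0,0,0],[0,0,0],[0,0,0],[0,0,0],[0,0,0],[0,0,0],[0,0,0],[0,0,0],[0,0,0],[0,0,0],[0,0,0]]}'
python3 - <<'E'
from h import *
cv2.imwrite("pics/w2.png",viewer.capture("wrist"))
E
```

```text
time_s: 6.15
tcp_pos: [0.5262, 0.0614, 0.0543]
ee_rot: [0.999, 0.035, 0.0, 0.0]
wrist_force: [-2.1, 1.1, 5.7]
gripper_width: 0.0001
grip_force: 2.9
```

View pics/w2.png

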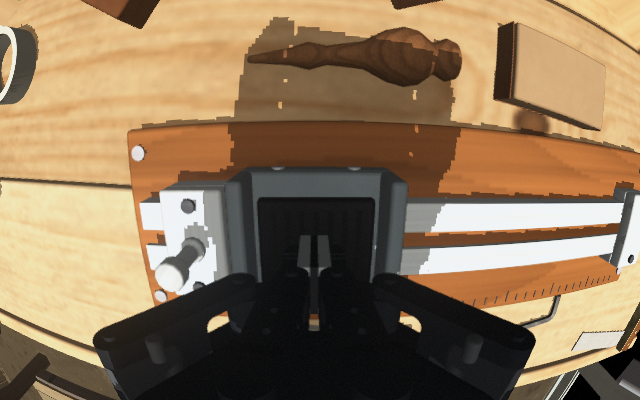

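The head came along with the finger, the pad is down, and there is about 7 mm left to the post block (right edge about 228). I'll keep pushing until it makes contact.

```bash
python3 -m jog '{"travel":[[0,-0.005,0],[0,-0.01,0],[0,-0.015,0],[0,-0.02,0],[0,-0.025,0],[0,-0.028,0],[0,-0.028,0],[0,-0.028,0]],"delta_rot":[[0,0,0],[0,0,0],[0,0,0],[0,0,0],[0,0,0],[0,0,0],[0,0,0],[0,0,0]]}'
python3 - <<'E'
from h import *
cv2.imwrite("pics/w3.png",viewer.capture("wrist"))
E
```

```text
time_s: 7.0
tcp_pos: [0.5263, 0.0716, 0.0547]
ee_rot: [0.999, 0.035, 0.001, 0.001]
wrist_force: [-0.8, -3.9, 6.6]
gripper_width: -0.0003
grip_force: 2.9
```

View pics/w3.png

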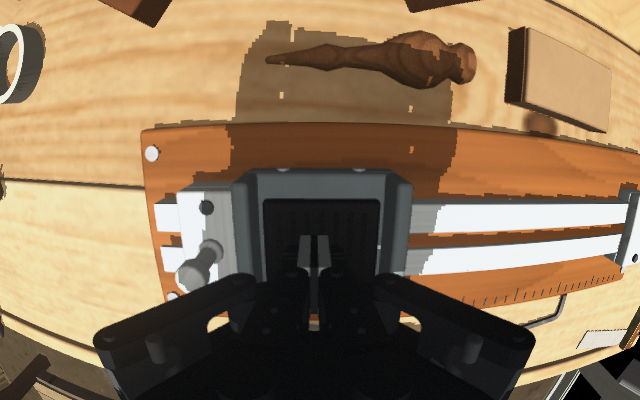

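The y force is now −3.9 N and the head has slipped slightly under the finger, so it is against the post block. I'll hold briefly and lift straight up.

```bash
python3 -m jog '{"travel":[[0,-0.003,0],[0,-0.003,0],[0,-0.003,0],[0,-0.003,-0.005],[0,-0.003,-0.01],[0,-0.003,-0.02],[0,-0.003,-0.04],[0,-0.003,-0.08],[0,-0.003,-0.15],[0,-0.003,-0.25],[0,-0.003,-0.25],[0,-0.003,-0.25]],"delta_rot":[[0,0,0],[0,0,0],[0,0,0],[0,0,0],[0,0,0],[0,0,0],[0,0,0],[0,0,0],[0,0,0],[0,0,0],[0,0,0],[0,0,0]]}'
python3 - <<'E'
from h import *
cv2.imwrite("pics/w4.png",viewer.capture("wrist"))
E
```

```text
time_s: 8.25
tcp_pos: [0.5257, 0.0738, 0.1548]
ee_rot: [0.999, 0.035, 0.001, 0.0]
wrist_force: [0.1, 0.5, -0.6]
gripper_width: 0.0004
grip_force: 0.0
```

View pics/w4.png

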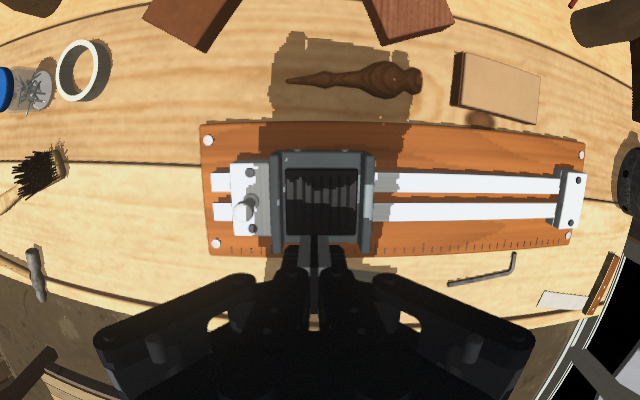

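The head (left edge about 270) sits flush against the post block (231–270) and the pad is clear. The loose things look untouched. I'll check the distance, then hand in.

Run:
```python
from h import *
from bench import robot
s=telemetry.get_state()
p=np.mean([wray(q,.052,s) for q in[(286,169),(357,169),(357,235),(286,235)]],0)
d=np.linalg.norm((p-[.5218,.1246,.052])[:2]);print(p,d)
if d<.061: print(robot.finish_job())
```

```text
[0.52439452 0.06717794 0.052     ] 0.05748064110568348
the job is handed in; nothing more can be done
None
```

The head is up against the post stop (measured 57.5 mm between head and stop centres; touching is 58 mm), the pad is released with the fingers clear, the loose things look untouched in the last picture, and the job is handed in (no verdict was returned).

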